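Clear the feed chute and sort the components

TASK

Sort the electronic parts into their trays: both heat sinks into the blue tray, both relays into the yellow tray and the capacitor into the red tray, with heat sinks and relays standing upright on the tray floor, side by side and not on each other. The black heat sink is stuck in the sloping feed chute: lift it out so that the capacitor behind it rolls down to the stop at the chute's low end, and take the capacitor only from there. Leave the teal solder reel standing undisturbed.

Things in the scene. Friction and masses are not known exactly. Their poses are not given: they have to be found in the camera images.
- chute: Fixed aluminium chute. Origin on the bench below the stop's foot, on the centre line; own x horizontal, pointing uphill, y across, z up. Floor rises 10 degrees from 30 mm high, 250 mm long, 48 mm wide between rails 6 mm thick and only 6 mm above the floor (grip parts across, above them). Black stop plate at x = 0, 20 mm above floor; against it the capacitor's centre is at x 10.5, z 45 mm.
- black_heatsink: Black heat sink stuck in the chute 85 mm uphill of the stop by friction, tilted 10 degrees with the ramp, y across it; blocks the capacitor. 30 x 40 x 28 mm high, fins up, outer fins flat: grip it like a solid block. 60 g. Origin: centre of underside; own x the 30 mm length, y the 40 mm width across the fins, z up.
- capacitor: Green cylinder with silver and black ends, diameter 26, length 42 mm, 30 g. Origin: its centre; own y along its axis (x, z turn as it rolls). Starts lying across the chute against the uphill side of the black heat sink; rolls to the stop by itself in about 0.5 s once that is out. Grip it by its end faces, across the chute. May lie or stand in its tray.
- silver_heatsink: Bare aluminium (silver) heat sink standing on the bench, 30 x 40 x 28 mm high, fins up, outer fins flat: grip it like a solid block. 60 g. Origin: centre of underside; own x the 30 mm length, y the 40 mm width across the fins, z up.
- orange_relay: Orange plug-in relay with black base, an upright block 28 x 22 x 32 mm high, 35 g. Origin: centre of underside; own x the 28 mm side, y the 22 mm side, z up.
- white_relay: White plug-in relay with black base, an upright block 28 x 22 x 32 mm high, 35 g. Origin: centre of underside; own x the 28 mm side, y the 22 mm side, z up.
- blue_tray: Blue open parts tray fixed to the bench, 160 x 110 mm outside, 20 mm high, walls and floor 5 mm thick (inside 150 x 100 mm, inner floor 5 mm above the bench). Origin: centre of underside, on the bench; own x along the 160 mm length, y the 110 mm width. For the two heat sinks.
- yellow_tray: Yellow open parts tray fixed to the bench, 160 x 110 mm outside, 20 mm high, walls and floor 5 mm thick (inside 150 x 100 mm, inner floor 5 mm above the bench). Origin: centre of underside, on the bench; own x along the 160 mm length, y the 110 mm width. For the two relays.
- red_tray: Red open parts tray fixed to the bench, 160 x 110 mm outside, 20 mm high, walls and floor 5 mm thick (inside 150 x 100 mm, inner floor 5 mm above the bench). Origin: centre of underside, on the bench; own x along the 160 mm length, y the 110 mm width. For the capacitor.
- solder_reel: Bystander: small teal solder reel standing on the bench among the parts, 50 mm diameter, 45 mm high, 250 g. Origin: centre of its underside. Not to be moved.
Not all that is in view belongs to the job. What is shaped like the black_heatsink but pink or purple is not meant.

How it is judged (in metres and radians):
On the way:
1. The black heat sink is out of the chute and the capacitor lies in the chute against the stop ((z of black_heatsink in the frame of chute above 0.085 m or y of black_heatsink in the frame of chute above 0.05 m or y of black_heatsink in the frame of chute below -0.05 m or x of black_heatsink in the frame of chute below -0.03 m) and x of capacitor in the frame of chute below 0.016 m and y of capacitor in the frame of chute between -0.012 and 0.012 m and z of capacitor in the frame of chute between 0.036 and 0.054 m), for 0.2 s.
At the end, for the whole second after the job is handed in: Heat sinks in the blue tray, relays in the yellow: upright within 0.15 rad, underside under 12 mm above the bench. Capacitor in the red tray, centre under 34 mm high. Each origin within 68 mm along and 45 mm across of its tray centre; all slower than 0.03 m/s (x of black_heatsink in the frame of blue_tray between -0.068 and 0.068 m and y of black_heatsink in the frame of blue_tray between -0.045 and 0.045 m and z of black_heatsink in the frame of blue_tray between 0 and 0.012 m and angle between each of black_heatsink, silver_heatsink, orange_relay, white_relay's own z axis and vertical below 0.15 rad and linear speed of each of black_heatsink, silver_heatsink, orange_relay, white_relay, capacitor below 0.03 m/s and x of silver_heatsink in the frame of blue_tray between -0.068 and 0.068 m and y of silver_heatsink in the frame of blue_tray between -0.045 and 0.045 m and z of silver_heatsink in the frame of blue_tray between 0 and 0.012 m and x of orange_relay in the frame of yellow_tray between -0.068 and 0.068 m and y of orange_relay in the frame of yellow_tray between -0.045 and 0.045 m and z of orange_relay in the frame of yellow_tray between 0 and 0.012 m and x of white_relay in the frame of yellow_tray between -0.068 and 0.068 m and y of white_relay in the frame of yellow_tray between -0.045 and 0.045 m and z of white_relay in the frame of yellow_tray between 0 and 0.012 m and x of capacitor in the frame of red_tray between -0.068 and 0.068 m and y of capacitor in the frame of red_tray between -0.045 and 0.045 m and z of capacitor in the frame of red_tray between 0 and 0.034 m); the robot touches nothing.
It fails at once if The teal solder reel is moved more than 15 mm or tipped (distance of solder_reel from where it was at the start of the episode above 0.015 m or angle between solder_reel's own z axis and vertical above 0.3 rad).
It also fails if it takes over 125 s, if anything falls off the work surface, if the arm or the gripper's body presses on something with over 40 N, if the wrist force passes 120 N, or if a joint passes its speed limit or range.

ROBOT

A 6-joint arm with a two-finger parallel gripper is mounted at the origin on the work surface. World frame = base frame: x ahead of the robot, y to its left, z up, the work surface at z = 0. Lengths are in m, angles in degrees, forces in N, time in s.
With the tool pointing down it reaches from about 0.25 to 0.725 m from the base axis. Payload 9.7 kg.
Tool frame: the origin (TCP) lies midway between the tips of the shut fingers; the grasp point (between the pads) lies 19 mm behind it (bot.pinch_z is the distance from the TCP to the grasp point, in m); z points along the fingers, y is the line along which they close (so a half turn about z gives the same grasp; the last joint's range is limited). The gripper opens to 85 mm and grips with 20 to 120 N. Pads are 22 mm wide; open, the fingers measure 114 mm over their backs; the gripper's body (76 mm by 85 mm) begins 54 mm behind the grasp point. The pads swing forward as they close: fully open they stand 13 mm farther back than shut.
Start: joints at [69.041, 4.979, 10.078, 95.1, 0, 90], TCP at [0.197, 0.514, 0.231] pointing down, gripper open.
Joint ranges: [-179.16, 179.16], [-48.56, 103.87], [-65.8, 70.77], [-126.05, 130.52], [-82.76, 87.17], [-180, 180]. Speed limits (degrees/s): [127.2, 127.2, 147.25, 180, 180, 180].

INTERFACE

Orientations are given as [roll, pitch, yaw] about the fixed x, y, z axes, in that order (R = Rz(yaw) Ry(pitch) Rx(roll)).
In Python, from workcell import sensors, camera, ticket, bot gives the robot as it stands.
- The arm moves only by the shell command python3 -m handwheel 'ROWS' [FORCE]. ROWS is a JSON object of lists of equal length, an entry for each row: "gripper": the opening, from -1 (shut) to 1 (fully open); "slide": the shift along the tool's x, y, z in mm, a list of three; "yaw": the turn about the tool's z in rad. A call has 1 to 8 rows; each row shifts and turns the commanded pose from where the row before left it, along the tool's axes as they then stand; what a row does not reach is not made up. A row lasts 1/12 s, in which the tool goes at most 41.7 mm and 7.16 degrees, less where a joint would pass 70% of its speed; a pose out of reach is approached as far as the arm can. A call is refused whole if a number of a shift passes 41.7 or a number of a turn 0.125, either way. A call with a gripper value outside its range is refused whole. The fingers move at their own pace and stop on an object; FORCE is the grip in N (left out, the last holds). Time passes only in rows, so rows that do not move let the fingers close. It gives the time, the measured TCP pose, the force, the opening and the grip force at its end, in the units of the state.
- sensors.get_obs(): the state, without advancing time (a new reading comes with each control period).
- camera(name): name is "side" or "top"; returns a dict with "img" (384x512x3 uint8, red, green, blue), "fx", "fy", "cx", "cy" (pixels), "dist" ([k1, k2, p1, p2, k3] as OpenCV has them; the pictures are not rectified), "R" (3x3) and "t" (3): a world point X has camera coordinates R X + t. Camera axes: x right, y down, z forward; pixel columns grow to the right and rows downward; lengths in m; the calibration is good to about 2 mm. A picture is of the moment at which its call begins. There is no depth.
- ticket.job_done(): hands the job in; it is judged then, once.
The state is a dict: "time": time; "q": joint angles; "qd": joint speeds; "joint_efforts": joint torques, N m; "ee_pos": TCP position; "tcp_rot": TCP orientation; "wrist_force": force on the tool from outside, world axes, zero at the start; "torque": the same for the moment, N m; "opening": finger opening in m; "grasp_force": force on a finger pad.
Only numpy, scipy, OpenCV 4.12 (cv2) and the standard library are available. Lean on these libraries where they do the work, as an engineer would, in place of code of your own. Each camera call takes 0.05 s, during which the arm holds its last target. There are 200 camera calls.

## Working session

There is one attempt and no reset: what is moved stays moved. The work goes in short steps, Python scripts to look and compute and a shell command to move; the robot and the scene stay as the last step left them, time stands still between calls to the robot, and variables do not carry over. Pictures are saved under pics/ and viewed, at most 14 in all, crops included, and the job is handed in when it is done.

```bash
mkdir -p pics; ls
python3 - <<'E'
from workcell import sensors,camera,bot
import cv2,numpy as np
for n in("top","side"):
    c=camera(n);cv2.imwrite(f"pics/{n}0.png",cv2.resize(c["img"][:,:,::-1],(800,600),interpolation=cv2.INTER_CUBIC))
    np.savez(f"{n}0.npz",**c)
    print(n,{k:np.round(v,4).tolist() if not isinstance(v,(int,float)) else v for k,v in c.items() if k!="img"})
print(sensors.get_obs(),bot.pinch_z)
E
```

```text
pics
top {'fx': 478.3558875478002, 'fy': 478.3558875478002, 'cx': 260.66191743678917, 'cy': 192.1706444707587, 'dist': [0.0358, 0.0, 0.0, 0.0, 0.0], 'R': [[0.0137, -0.9999, 0.0045], [-0.9962, -0.0141, -0.0862], [0.0862, -0.0033, -0.9963]], 't': [0.0274, 0.48, 1.0696]}
side {'fx': 386.31784873746307, 'fy': 386.31784873746307, 'cx': 254.0936564569162, 'cy': 194.71521325374474, 'dist': [-0.1324, 0.0, 0.0, 0.0, 0.0], 'R': [[-0.9459, -0.3246, 0.0012], [-0.1918, 0.5558, -0.8089], [0.2618, -0.7653, -0.588]], 't': [0.4359, 0.1226, 0.9718]}
{'time': 0.1, 'q': array([ 6.90427171e+01,  5.00843998e+00,  1.00390647e+01,  9.50980542e+01,
       -2.71306005e-04,  9.00008894e+01]), 'qd': array([ 0.12984838, -0.07359938,  0.08285064, -0.15503429, -0.01370574,
        0.00101237]), 'joint_efforts': array([ 4.71939729e-04, -5.21561193e+01,  4.65654194e+01,  1.59636576e-02,
        3.90667765e-05,  8.93286170e-06]), 'ee_pos': array([0.19665157, 0.51343492, 0.23064987]), 'tcp_rot': array([-1.79932571e+02,  2.72352571e-04,  1.59041828e+02]), 'wrist_force': array([-0.37372773, -0.12282562,  0.54980326]), 'torque': array([ 0.01978395, -0.05515279,  0.02322641]), 'grasp_force': 0.0, 'opening': 0.08543590457439224} 0.0187
```

View pics/top0.png

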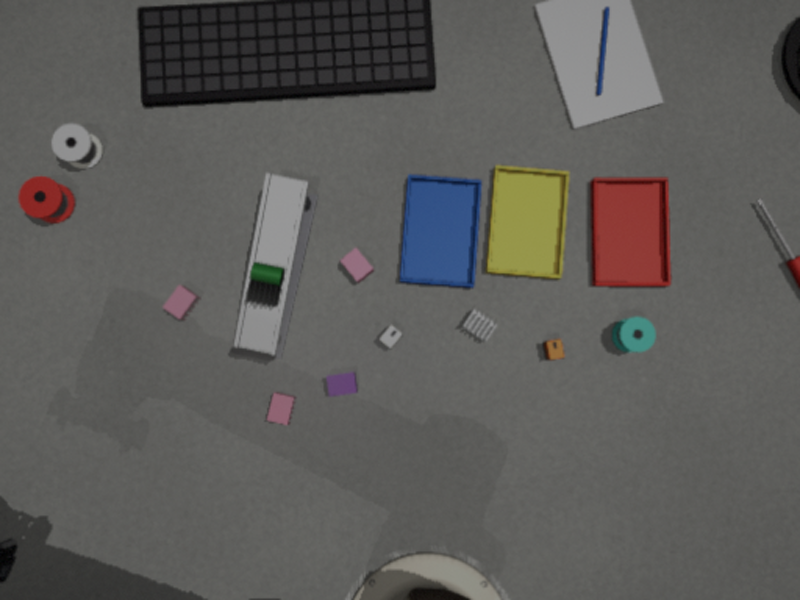

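View pics/side0.png

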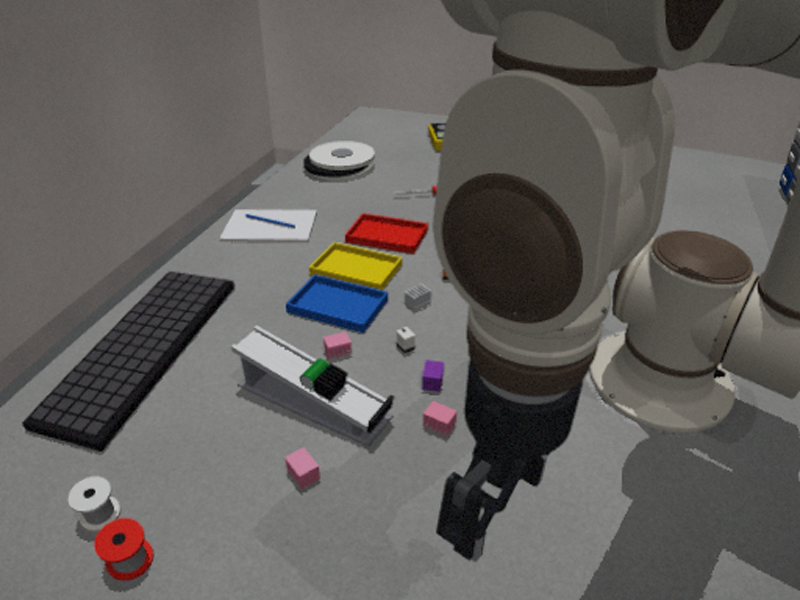

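Top view (800×600 px): the chute runs from (255,352) at the low end to (288,178). In it are the black heat sink at (265,292) and the capacitor at (267,273). The loose parts are:
- Silver heat sink: (480,325)
- White relay: (390,336)
- Orange relay: (555,349)
- Teal reel: (635,334)
- Trays: blue (441,231), yellow (529,222), red (631,232)

Possible mix-ups:
- **Heat sinks:** pink blocks at (180,302), (357,264) and (281,408), and the purple block at (341,384). All are rejected by colour. I choose black at (265,292), in the chute, and silver at (480,325), which is finned.
- **White relay:** the white reel at (72,143) is round, so I reject it.
- **Reel:** the red reel at (42,200) is not the teal one.

Next I check this in a close crop and measure.

```bash
cat > h.py <<'E'
import numpy as np,cv2
from scipy.spatial.transform import Rotation as Ro
def load(n): return {k:v for k,v in np.load(n).items()}
def K(c): return np.array([[c["fx"],0,c["cx"]],[0,c["fy"],c["cy"]],[0,0,1]],float)
def unproj(c,uv,z):
    p=cv2.undistortPoints(np.array(uv,float).reshape(-1,1,2),K(c),c["dist"].astype(float)).reshape(-1,2)
    d=np.c_[p,np.ones(len(p))]@c["R"]; C=-c["R"].T@c["t"]
    return C+d*((z-C[2])/d[:,2])[:,None]
def proj(c,X): return cv2.projectPoints(np.array(X,float).reshape(-1,3),cv2.Rodrigues(c["R"])[0],c["t"],K(c),c["dist"].astype(float))[0].reshape(-1,2)
def rect(c,mask,z,near=None):
    """largest blob (or the one nearest pixel) -> world rect centre,size,yaw of the long side at height z"""
    n,l,s,ce=cv2.connectedComponentsWithStats(mask.astype(np.uint8))
    ok=[i for i in range(1,n) if s[i,4]>25]
    i=min(ok,key=lambda i:np.hypot(*(ce[i]-near))) 
    v,u=np.nonzero(l==i)
    uv=np.r_[[np.c_[u+a,v+b] for a in(-.5,.5) for b in(-.5,.5)]].reshape(-1,2)
    P=unproj(c,uv,z)[:,:2]; (x,y),(w,h),a=cv2.minAreaRect((P*1000).astype(np.float32))
    if h>w: w,h,a=h,w,a+90
    return np.round([x,y,w,h,a%180],1),s[i,4]
E
python3 - <<'E'
from h import *
c=load("top0.npz");im=c["img"];print("C",-c["R"].T@c["t"])
hsv=cv2.cvtColor(im,cv2.COLOR_RGB2HSV);H,S,V=[hsv[...,i].astype(int) for i in range(3)]
f=1/1.5625
def go(n,m,z,px):print(n,*rect(c,m,z,np.array(px)*f))
go("blue",(abs(H-110)<12)&(S>130),.02,(441,231))
go("yellow",(abs(H-30)<6)&(S>110),.02,(529,222))
go("red",((H<6)|(H>174))&(S>130),.02,(631,232))
go("orange",(H>8)&(H<22)&(S>120),.032,(555,349))
go("teal",(H>75)&(H<95)&(S>100),.045,(635,334))
go("silver",(V>115)&(S<60),.028,(480,325))
go("white",(V>120)&(S<60),.032,(390,336))
go("green",(H>50)&(H<75)&(S>100),.07,(267,273))
print([tuple(hsv[int(y*f),int(x*f)]) for x,y in((480,325),(390,336),(450,380),(270,230))])
cr=np.clip(im[100:250,140:370].astype(float)*1.6,0,255).astype(np.uint8)
cv2.imwrite("pics/c1.png",cv2.resize(cr[:,:,::-1],None,fx=3.45,fy=3.45,interpolation=cv2.INTER_CUBIC))
E
```

```text
C [0.38562466 0.03771228 1.10687378]
blue [583.8 -12.7 162.  111.4 176.5] 3251
yellow [ 598.8 -140.2  163.8  113.3  175.9] 3237
red [ 586.5 -291.1  160.2  115.6    0.8] 3423
orange [ 411.3 -175.9   29.3   27.9   10.3] 126
teal [ 434.7 -286.1   60.1   48.7   90.9] 469
silver [449.8 -65.   32.7  29.3 144.9] 101
white [427.4  58.   28.6  23.8 135.9] 97
green [509.6 231.2  44.8  26.6  80.5] 209
[(np.uint8(60), np.uint8(3), np.uint8(102)), (np.uint8(0), np.uint8(0), np.uint8(144)), (np.uint8(30), np.uint8(5), np.uint8(100)), (np.uint8(120), np.uint8(2), np.uint8(151))]
```

View pics/c1.png

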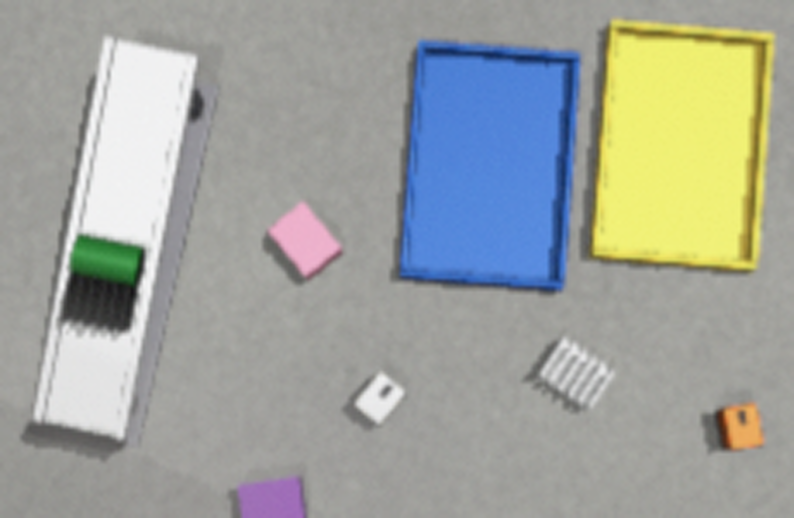

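The crop confirms the choices: black finned heat sink at crop (102,303), green capacitor (108,260), silver finned heat sink (578,373), white relay (380,398) and orange relay (743,427). The pink and purple blocks have no fins. Now the corners in world coordinates.

Run:
```python
from h import *
c=load("top0.npz")
def w(n,pts,z):
    P=unproj(c,[(140+(x+.5)/3.45-.5,100+(y+.5)/3.45-.5) for x,y in pts],z)[:,:2]*1000
    e=np.diff(np.r_[P,P[:1]],axis=0)
    print(n,"ctr",P.mean(0).round(1),"edges",[(round(np.hypot(*d),1),round(np.degrees(np.arctan2(d[1],d[0]))%180,1)) for d in e])
    return P
w("silver",[(565,338),(613,378),(592,408),(543,375)],.028)
w("white",[(381,371),(406,390),(376,425),(354,402)],.032)
w("orange",[(723,406),(757,404),(764,446),(729,450)],.032)
lo=w("chlo",[(36,422),(124,438)],.036);hi=w("chhi",[(106,38),(197,54)],.079)
d=hi.mean(0)-lo.mean(0);a=np.arctan2(d[1],d[0]);print(np.hypot(*d),np.degrees(a))
u=d/np.hypot(*d);o=hi.mean(0)-u*246;print("origin",o,lo.mean(0))
w("hs top",[(67,283),(138,294),(131,325),(63,318)],.073)
for s in(10.5,85,70,100):print(s,(o+u*s).round(1))
R=Ro.from_euler("xyz",[-179.9,0,159.04],degrees=True).as_matrix();print(R.round(3))
```

```text
silver ctr [444.  -71.5] edges [(np.float64(40.7), np.float64(50.7)), (np.float64(24.0), np.float64(145.4)), (np.float64(38.5), np.float64(56.7)), (np.float64(28.3), np.float64(149.8))]
white ctr [427.5  58.4] edges [(np.float64(20.5), np.float64(53.6)), (np.float64(30.0), np.float64(140.2)), (np.float64(20.7), np.float64(44.6)), (np.float64(26.7), np.float64(139.8))]
orange ctr [ 411.7 -178.4] edges [(np.float64(22.1), np.float64(94.2)), (np.float64(27.5), np.float64(9.2)), (np.float64(22.9), np.float64(97.3)), (np.float64(28.7), np.float64(7.6))]
chlo ctr [403.4 251.2] edges [(np.float64(57.7), np.float64(80.5)), (np.float64(57.7), np.float64(80.5))]
chhi ctr [645.6 205. ] edges [(np.float64(58.4), np.float64(80.8)), (np.float64(58.4), np.float64(80.8))]
246.61249354995064 -10.800709727928398
origin [403.99568094 251.05362874] [403.39403776 251.16840604]
hs top ctr [481.2 233.9] edges [(np.float64(45.1), np.float64(82.0)), (np.float64(20.0), np.float64(169.0)), (np.float64(42.8), np.float64(84.9)), (np.float64(22.2), np.float64(175.4))]
10.5 [414.3 249.1]
85 [487.5 235.1]
70 [472.8 237.9]
100 [502.2 232.3]
[[-0.934  0.358 -0.001]
 [ 0.358  0.934 -0.002]
 [ 0.    -0.002 -1.   ]]
```

```bash
cat > need.py <<'E'
import sys
from h import *
from workcell import sensors
x,y,z,yd=map(float,sys.argv[1:5]) # mm, target direction of the finger line (deg)
s=sensors.get_obs();R=Ro.from_euler("xyz",s["tcp_rot"],degrees=True)
cur=s["tcp_rot"][2]-90; d=(yd-cur+90)%180-90
Rn=(Ro.from_euler("z",d,degrees=True)*R).as_matrix()
print("t",s["time"],"q",s["q"].round(0),"yaw rad",round(-np.radians(d),3),"slide after",(Rn.T@(np.array([x,y,z])-s["ee_pos"]*1000)).round(1))
E
python3 need.py 484 236 150 79.5
```

```text
t 0.1 q [69.  5. 10. 95. -0. 90.] yaw rad -0.183 slide after [-333.1 -220.3   80.9]
```

```bash
python3 -m handwheel '{"gripper":[1,1,1,1,1,1],"slide":[[0,0,0],[0,0,0],[-33,-22,0],[-34,-22,0],[-33,-22,0],[-33,-22,0]],"yaw":[-0.0915,-0.0915,0,0,0,0]}' 60
python3 -m handwheel '{"gripper":[1,1,1,1,1,1,1,1],"slide":[[-33,-22,13],[-34,-22,13],[-33,-22,13],[-33,-22,13],[-34,-22,13],[-33,-22,13],[0,0,0],[0,0,0]],"yaw":[0,0,0,0,0,0,0,0]}' 60
python3 need.py 484 236 55 79.5
```

```text
time: 0.6
ee_pos: [0.3122, 0.4016, 0.2309]
tcp_rot: [-180.0, -0.0, 169.6]
wrist_force: [0.7, 0.5, 0.4]
opening: 0.085
grasp_force: 0.0
time: 1.27
ee_pos: [0.4833, 0.2362, 0.1525]
tcp_rot: [-179.9, -0.1, 169.3]
wrist_force: [-0.4, 1.5, 0.5]
opening: 0.0857
grasp_force: 0.0
t 1.2667 q [26.  3. -1. 86.  0. 37.] yaw rad -0.003 slide after [-1.   0.1 97.5]
```

```bash
python3 -m handwheel '{"gripper":[1,1,1,1,1,1,1],"slide":[[0,0,25],[0,0,25],[0,0,20],[0,0,15],[0,0,11],[0,0,0],[0,0,0]],"yaw":[0,0,0,0,0,0,0]}' 40
python3 -m handwheel '{"gripper":[-1,-1,-1,-1,-1,-1,-1,-1],"slide":[[0,0,0],[0,0,0],[0,0,0],[0,0,0],[0,0,0],[0,0,0],[0,0,0],[0,0,0]],"yaw":[0,0,0,0,0,0,0,0]}' 40
python3 - <<'E'
from h import *
from workcell import camera
c=camera("side");p=proj(c,[[.484,.236,.06]])[0].astype(int)
cr=c["img"][max(p[1]-70,0):p[1]+50,p[0]-80:p[0]+80]
cv2.imwrite("pics/s1.png",cv2.resize(cr[:,:,::-1],None,fx=4,fy=4,interpolation=cv2.INTER_CUBIC))
E
```

```text
time: 1.85
ee_pos: [0.4824, 0.2387, 0.0583]
tcp_rot: [-180.0, -0.0, 169.6]
wrist_force: [-0.9, 0.0, -0.0]
opening: 0.0854
grasp_force: 0.0
time: 2.52
ee_pos: [0.4833, 0.2383, 0.0589]
tcp_rot: [179.9, 0.1, 169.5]
wrist_force: [-0.7, 0.1, 5.5]
opening: 0.039
grasp_force: 40.9
```

View pics/s1.png

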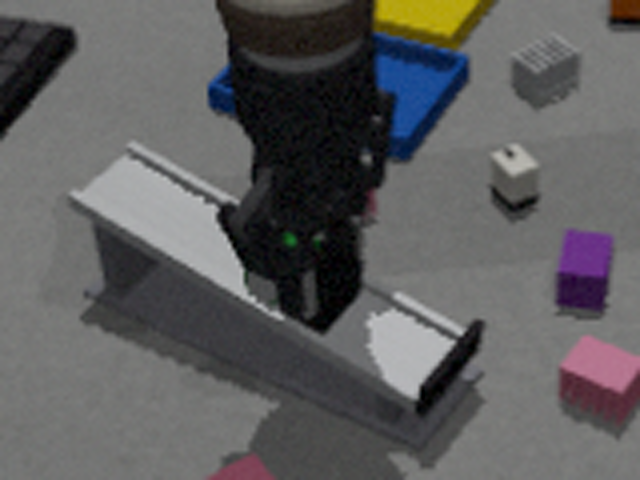

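The side view shows the fingers closed across the black heat sink at crop (330,280), above the rails, with 39 mm opening and 41 N. Lifting.

```bash
python3 -m handwheel '{"gripper":[-1,-1,-1,-1,-1,-1,-1,-1],"slide":[[0,0,-5],[0,0,-10],[0,0,-20],[0,0,-25],[0,0,-25],[0,0,-20],[0,0,0],[0,0,0]],"yaw":[0,0,0,0,0,0,0,0]}' 40
python3 -m handwheel '{"gripper":[-1,-1,-1,-1,-1,-1],"slide":[[0,0,0],[0,0,0],[0,0,0],[0,0,0],[0,0,0],[0,0,0]],"yaw":[0,0,0,0,0,0]}' 40
python3 - <<'E'
from h import *
from workcell import camera
c=camera("side");p=proj(c,[[.484,.236,.06]])[0].astype(int)
cr=c["img"][max(p[1]-80,0):p[1]+50,p[0]-80:p[0]+80]
cv2.imwrite("pics/s2.png",cv2.resize(cr[:,:,::-1],None,fx=4,fy=4,interpolation=cv2.INTER_CUBIC))
E
python3 need.py 621.5 -15.3 164 86.5
```

```text
time: 3.23
ee_pos: [0.4834, 0.2383, 0.1645]
tcp_rot: [179.9, 0.1, 169.5]
wrist_force: [0.3, 0.1, -1.0]
opening: 0.039
grasp_force: 40.4
time: 3.73
ee_pos: [0.4827, 0.238, 0.1626]
tcp_rot: [-180.0, -0.0, 169.5]
wrist_force: [-0.5, -0.6, -0.9]
opening: 0.0391
grasp_force: 40.4
t 3.7833 q [26.  3. -0. 87. -0. 37.] yaw rad -0.122 slide after [-154.  -244.4   -1.3]
```

View pics/s2.png

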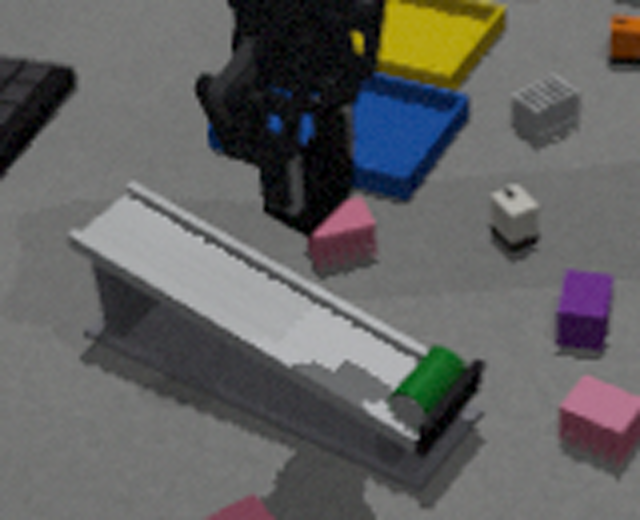

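The capacitor now lies against the stop at crop (432,380), and the black heat sink is in the gripper at (305,185). Next I carry it to the far half of the blue tray.

```bash
python3 -m handwheel '{"gripper":[-1,-1,-1,-1,-1,-1,-1,-1],"slide":[[0,0,0],[-10,-15,0],[-20,-30,0],[-24,-39,0],[-25,-40,0],[-25,-40,0],[-25,-40,0],[-25,-40,0]],"yaw":[-0.122,0,0,0,0,0,0,0]}' 40
python3 -m handwheel '{"gripper":[-1,-1,-1,-1,-1,-1,-1,-1],"slide":[[0,0,0],[0,0,20],[0,0,30],[0,0,30],[0,0,20],[0,0,0],[0,0,0],[0,0,0]],"yaw":[0,0,0,0,0,0,0,0]}' 40
python3 need.py 622 -15.3 22 86.5
```

```text
time: 4.45
ee_pos: [0.6099, 0.0062, 0.163]
tcp_rot: [180.0, 0.0, 176.5]
wrist_force: [-0.2, 0.5, -1.0]
opening: 0.039
grasp_force: 40.4
time: 5.12
ee_pos: [0.6099, 0.0082, 0.0646]
tcp_rot: [180.0, 0.1, 176.5]
wrist_force: [-0.6, -0.8, -0.5]
opening: 0.0392
grasp_force: 40.5
t 5.1167 q [ 1. 13.  1. 78. -0.  4.] yaw rad 0.0 slide after [-13.4 -22.7  42.6]
```

```bash
python3 -m handwheel '{"gripper":[-1,-1,-1,-1,-1,-1,-1,-1],"slide":[[-7,-11,0],[-6,-11,0],[0,0,15],[0,0,12],[0,0,9],[0,0,5],[0,0,0],[0,0,0]],"yaw":[0,0,0,0,0,0,0,0]}' 40
python3 need.py 622 -15.3 22 86.5
python3 - <<'E'
from h import *
from workcell import camera
c=camera("side");p=proj(c,[[.62,-.015,.02]])[0].astype(int)
cr=c["img"][p[1]-50:p[1]+50,p[0]-60:p[0]+60]
cv2.imwrite("pics/s3.png",cv2.resize(cr[:,:,::-1],None,fx=4,fy=4,interpolation=cv2.INTER_CUBIC))
E
```

```text
time: 5.78
ee_pos: [0.6209, -0.0146, 0.0219]
tcp_rot: [-180.0, -0.0, 176.5]
wrist_force: [-0.1, 0.5, -0.8]
opening: 0.0387
grasp_force: 40.7
t 5.7833 q [-1. 16. -1. 73. -0.  2.] yaw rad 0.0 slide after [-1.2 -0.6 -0.1]
```

View pics/s3.png

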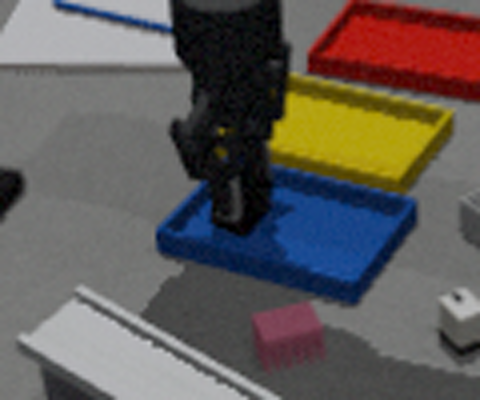

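The heat sink is inside the blue tray at crop (240,215), just off the floor. I lower it to light contact and check the force before releasing.

```bash
python3 -m handwheel '{"gripper":[-1,-1,-1,-1],"slide":[[0,0,1.5],[0,0,1.5],[0,0,0],[0,0,0]],"yaw":[0,0,0,0]}' 40
python3 -m handwheel '{"gripper":[-1,-1,-1],"slide":[[0,0,1.0],[0,0,0],[0,0,0]],"yaw":[0,0,0]}' 20
```

```text
time: 6.17
ee_pos: [0.6216, -0.0146, 0.0211]
tcp_rot: [-180.0, 0.1, 176.5]
wrist_force: [-4.0, -0.2, 12.7]
opening: 0.0385
grasp_force: 42.3
time: 6.42
ee_pos: [0.622, -0.0147, 0.0208]
tcp_rot: [-180.0, 0.2, 176.5]
wrist_force: [-3.8, -0.6, 16.0]
opening: 0.0388
grasp_force: 42.9
```

In contact, so I release, go up, and head for the silver heat sink.

```bash
python3 -m handwheel '{"gripper":[0.1,0.2,0.3,0.35,0.35,0.35],"slide":[[0,0,-1],[0,0,-1],[0,0,0],[0,0,0],[0,0,0],[0,0,0]],"yaw":[0,0,0,0,0,0]}' 40
python3 -m handwheel '{"gripper":[0.35,0.35,0.35,0.35,0.35,1,1,1],"slide":[[0,0,-8],[0,0,-20],[0,0,-25],[0,0,-25],[0,0,-25],[0,0,0],[0,0,0],[0,0,0]],"yaw":[0,0,0,0,0,0,0,0]}' 40
python3 need.py 445 -70 120 54.5
```

```text
time: 6.92
ee_pos: [0.6207, -0.0146, 0.0196]
tcp_rot: [-180.0, -0.0, 176.5]
wrist_force: [-0.2, -0.3, 0.6]
opening: 0.0576
grasp_force: 0.0
time: 7.58
ee_pos: [0.6208, -0.0146, 0.1227]
tcp_rot: [180.0, -0.0, 176.5]
wrist_force: [-0.8, -0.5, 0.2]
opening: 0.0854
grasp_force: 0.0
t 7.5833 q [-1. 14.  8. 84.  0.  2.] yaw rad 0.559 slide after [ 110.9 -147.2    2.7]
```

```bash
python3 -m handwheel '{"gripper":[1,1,1,1,1,1],"slide":[[0,0,0],[0,0,0],[0,0,0],[0,0,0],[0,0,0],[0,0,0]],"yaw":[0.12,0.12,0.12,0.12,0.08,0]}' 40
python3 -m handwheel '{"gripper":[1,1,1,1,1,1,1,1],"slide":[[15,-20,0],[17,-22,0],[17,-22,0],[17,-22,0],[17,-22,0],[17,-22,0],[11,-16,0],[0,0,0]],"yaw":[0,0,0,0,0,0,0,0]}' 40
python3 need.py 444.5 -71 5 55.5
python3 - <<'E'
from h import *
from workcell import camera
c=camera("side");p=proj(c,[[.445,-.07,.03]])[0].astype(int)
cr=c["img"][p[1]-60:p[1]+50,p[0]-80:p[0]+70]
cv2.imwrite("pics/s4.png",cv2.resize(cr[:,:,::-1],None,fx=4,fy=4,interpolation=cv2.INTER_CUBIC))
E
```

```text
time: 8.08
ee_pos: [0.6202, -0.0146, 0.1214]
tcp_rot: [-179.9, -0.1, 144.2]
wrist_force: [-0.3, -0.0, 0.2]
opening: 0.0855
grasp_force: 0.0
time: 8.75
ee_pos: [0.4426, -0.0695, 0.1224]
tcp_rot: [-179.9, -0.1, 144.6]
wrist_force: [0.6, -0.3, 1.2]
opening: 0.0855
grasp_force: 0.0
t 8.75 q [ -9. -10. -16.  84.  -0.  27.] yaw rad -0.017 slide after [ -2.6  -0.  117.4]
```

View pics/s4.png

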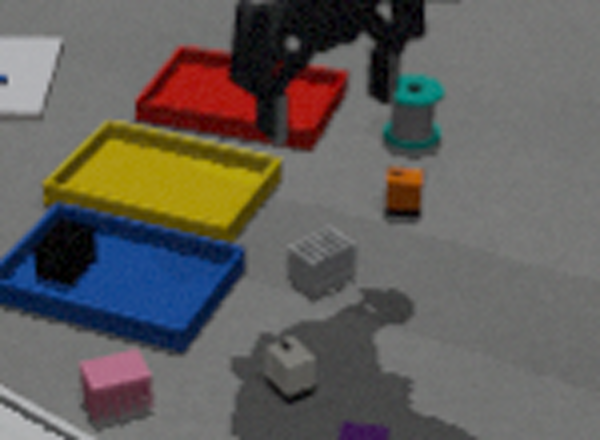

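The black heat sink stands upright in the blue tray at crop (65,250). The silver one is at (322,263), beneath the open gripper. Descending.

```bash
python3 -m handwheel '{"gripper":[1,1,1,1,1,1,1],"slide":[[-2,0,25],[0,0,30],[0,0,25],[0,0,20],[0,0,14],[0,0,0],[0,0,0]],"yaw":[-0.017,0,0,0,0,0,0]}' 40
python3 -m handwheel '{"gripper":[-1,-1,-1,-1,-1,-1,-1,-1],"slide":[[0,0,0],[0,0,0],[0,0,0],[0,0,0],[0,0,0],[0,0,0],[0,0,0],[0,0,0]],"yaw":[0,0,0,0,0,0,0,0]}' 40
python3 -m handwheel '{"gripper":[-1,-1,-1,-1,-1,-1,-1],"slide":[[0,0,-5],[0,0,-20],[0,0,-30],[0,0,-30],[0,0,-15],[0,0,0],[0,0,0]],"yaw":[0,0,0,0,0,0,0]}' 40
python3 need.py 548 -10.5 106 86.5
```

```text
time: 9.38
ee_pos: [0.4471, -0.0697, 0.0082]
tcp_rot: [-180.0, -0.1, 145.5]
wrist_force: [0.1, 0.2, 0.5]
opening: 0.0857
grasp_force: 0.0
time: 10.05
ee_pos: [0.448, -0.0701, 0.0099]
tcp_rot: [180.0, 0.1, 145.4]
wrist_force: [-0.4, 0.5, 6.1]
opening: 0.0391
grasp_force: 41.1
time: 10.63
ee_pos: [0.4477, -0.07, 0.1095]
tcp_rot: [180.0, 0.1, 145.4]
wrist_force: [-0.4, -0.3, -0.6]
opening: 0.0393
grasp_force: 40.5
t 10.6333 q [ -9.  -9. -17.  82.   0.  26.] yaw rad -0.543 slide after [-96.5  65.6   3.7]
```

```bash
python3 -m handwheel '{"gripper":[-1,-1,-1,-1,-1,-1],"slide":[[0,0,0],[0,0,0],[0,0,0],[0,0,0],[0,0,0],[0,0,0]],"yaw":[-0.11,-0.11,-0.11,-0.11,-0.103,0]}' 40
python3 -m handwheel '{"gripper":[-1,-1,-1,-1,-1,-1,-1,-1],"slide":[[-12,8,0],[-20,14,0],[-22,15,0],[-22,15,0],[-20.5,13.5,0],[0,0,20],[0,0,20],[0,0,0]],"yaw":[0,0,0,0,0,0,0,0]}' 40
python3 need.py 548 -10.5 17 86.5
```

```text
time: 11.13
ee_pos: [0.4465, -0.0698, 0.1073]
tcp_rot: [180.0, -0.1, 176.8]
wrist_force: [-0.0, 0.1, 0.0]
opening: 0.0392
grasp_force: 40.5
time: 11.8
ee_pos: [0.5452, -0.0101, 0.0637]
tcp_rot: [-180.0, -0.4, 176.4]
wrist_force: [-1.4, 0.4, -1.8]
opening: 0.039
grasp_force: 40.4
t 11.8 q [-1.  5. -9. 77. -0.  3.] yaw rad -0.003 slide after [-3.2 -0.2 46.7]
```

```bash
python3 -m handwheel '{"gripper":[-1,-1,-1,-1,-1,-1,-1],"slide":[[-2,0,20],[0,0,15],[0,0,8],[0,0,4],[0,0,1.5],[0,0,0],[0,0,0]],"yaw":[0,0,0,0,0,0,0]}' 40
```

```text
time: 12.38
ee_pos: [0.55, -0.0106, 0.0214]
tcp_rot: [180.0, 0.1, 176.5]
wrist_force: [0.3, -0.2, -1.3]
opening: 0.0393
grasp_force: 40.5
```

```bash
python3 -m handwheel '{"gripper":[-1,-1,-1,-1],"slide":[[0,0,3],[0,0,2],[0,0,0],[0,0,0]],"yaw":[0,0,0,0]}' 40
python3 -m handwheel '{"gripper":[-1,-1,-1],"slide":[[0,0,1],[0,0,0],[0,0,0]],"yaw":[0,0,0]}' 40
```

```text
time: 12.72
ee_pos: [0.5495, -0.0106, 0.0154]
tcp_rot: [-180.0, -0.0, 176.5]
wrist_force: [-0.0, -0.0, -0.5]
opening: 0.0391
grasp_force: 40.5
time: 12.97
ee_pos: [0.5497, -0.0106, 0.0149]
tcp_rot: [180.0, 0.0, 176.5]
wrist_force: [-2.5, -0.7, 4.6]
opening: 0.0392
grasp_force: 41.1
```

```bash
python3 -m handwheel '{"gripper":[0.1,0.2,0.3,0.35,0.35,0.35],"slide":[[0,0,0],[0,0,0],[0,0,0],[0,0,0],[0,0,0],[0,0,0]],"yaw":[0,0,0,0,0,0]}' 40
python3 -m handwheel '{"gripper":[0.35,0.35,0.35,0.35,0.35,1,1,1],"slide":[[0,0,-8],[0,0,-20],[0,0,-25],[0,0,-25],[0,0,-20],[0,0,0],[0,0,0],[0,0,0]],"yaw":[0,0,0,0,0.11,0.11,0.11,0.11]}' 40
python3 need.py 427.5 58.4 110 48.5
```

```text
time: 13.47
ee_pos: [0.5496, -0.0106, 0.0143]
tcp_rot: [180.0, -0.0, 176.5]
wrist_force: [-1.1, -0.6, 0.6]
opening: 0.0575
grasp_force: 0.0
time: 14.13
ee_pos: [0.5499, -0.0106, 0.1136]
tcp_rot: [180.0, 0.1, 151.0]
wrist_force: [0.2, 0.6, -0.3]
opening: 0.0853
grasp_force: 0.0
t 14.1333 q [-1.  4. -4. 82.  0. 28.] yaw rad 0.218 slide after [137.4 -29.5   3.4]
```

```bash
python3 -m handwheel '{"gripper":[1,1,1,1,1,1,1,1],"slide":[[0,0,0],[0,0,0],[20,-4,0],[28,-6,0],[30,-7,0],[30,-6,0],[26,-6,0],[0,0,0]],"yaw":[0.109,0.109,0,0,0,0,0,0]}' 40
python3 -m handwheel '{"gripper":[1,1],"slide":[[0,0,0],[0,0,0]],"yaw":[0,0]}' 40
python3 need.py 427.5 58.4 8 48.5
python3 - <<'E'
from h import *
from workcell import camera
c=camera("side");p=proj(c,[[.4275,.058,.03]])[0].astype(int)
cr=c["img"][p[1]-80:p[1]+40,p[0]-80:p[0]+70]
cv2.imwrite("pics/s5.png",cv2.resize(cr[:,:,::-1],None,fx=4,fy=4,interpolation=cv2.INTER_CUBIC))
E
```

```text
time: 14.8
ee_pos: [0.4266, 0.0572, 0.1133]
tcp_rot: [180.0, -0.0, 138.9]
wrist_force: [-0.9, 0.0, -0.2]
opening: 0.0854
grasp_force: 0.0
time: 14.97
ee_pos: [0.4302, 0.0558, 0.1131]
tcp_rot: [179.9, 0.1, 138.8]
wrist_force: [0.2, -0.0, -0.4]
opening: 0.0852
grasp_force: 0.0
t 14.9667 q [  7. -12. -19.  83.  -0.  49.] yaw rad 0.006 slide after [  3.8   0.  105.1]
```

View pics/s5.png

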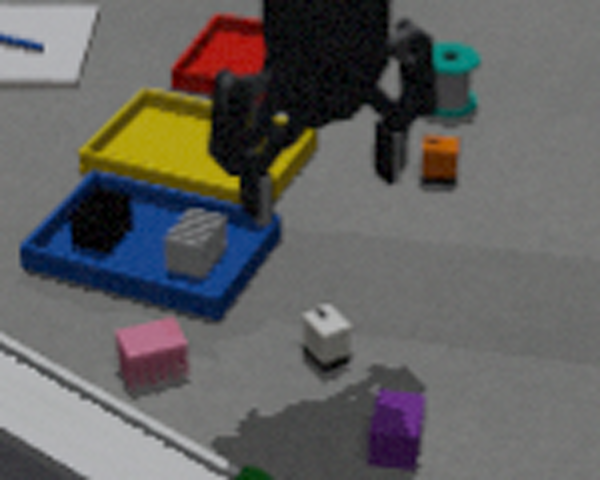

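Both heat sinks stand in the blue tray at crop (100,220) and (197,243). The white relay is at (327,337). The purple block at (398,430) is clear of the fingers. Descending.

```bash
python3 -m handwheel '{"gripper":[1,1,1,1,1,1,1],"slide":[[3,0,25],[0,0,25],[0,0,25],[0,0,20],[0,0,10],[0,0,0],[0,0,0]],"yaw":[0,0,0,0,0,0,0]}' 40
python3 -m handwheel '{"gripper":[-1,-1,-1,-1,-1,-1,-1,-1],"slide":[[0,0,0],[0,0,0],[0,0,0],[0,0,0],[0,0,0],[0,0,0],[0,0,0],[0,0,0]],"yaw":[0,0,0,0,0,0,0,0]}' 40
python3 -m handwheel '{"gripper":[-1,-1,-1,-1,-1,-1,-1],"slide":[[0,0,-5],[0,0,-20],[0,0,-30],[0,0,-30],[0,0,-15],[0,0,0],[0,0,0]],"yaw":[0,0,0,0,0,0,0]}' 40
python3 need.py 633 -142.7 106 86
```

```text
time: 15.6
ee_pos: [0.4277, 0.0576, 0.0077]
tcp_rot: [-180.0, -0.0, 138.8]
wrist_force: [0.1, 0.2, -0.2]
opening: 0.0853
grasp_force: 0.0
time: 16.27
ee_pos: [0.4278, 0.0579, 0.0079]
tcp_rot: [180.0, 0.0, 138.8]
wrist_force: [0.1, -0.1, 5.1]
opening: 0.021
grasp_force: 40.0
time: 16.85
ee_pos: [0.4277, 0.0579, 0.1079]
tcp_rot: [180.0, 0.0, 138.8]
wrist_force: [0.2, 0.2, -1.1]
opening: 0.0212
grasp_force: 39.3
t 16.85 q [  8. -12. -20.  82.  -0.  49.] yaw rad -0.649 slide after [-218.8 -185.7    1.9]
```

```bash
python3 -m handwheel '{"gripper":[-1,-1,-1,-1,-1,-1,-1],"slide":[[0,0,0],[0,0,0],[0,0,0],[0,0,0],[0,0,0],[0,0,0],[0,0,0]],"yaw":[-0.11,-0.11,-0.11,-0.11,-0.11,-0.099,0]}' 40
python3 -m handwheel '{"gripper":[-1,-1,-1,-1,-1,-1,-1,-1],"slide":[[-15,-13,0],[-25,-21,0],[-30,-26,0],[-30,-26,0],[-30,-26,0],[-30,-26,0],[-30,-26,0],[-28,-21,0]],"yaw":[0,0,0,0,0,0,0,0]}' 40
python3 -m handwheel '{"gripper":[-1,-1,-1,-1],"slide":[[0,0,20],[0,0,20],[0,0,0],[0,0,0]],"yaw":[0,0,0,0]}' 40
python3 need.py 633 -142.7 14 86
```

```text
time: 17.43
ee_pos: [0.4265, 0.0577, 0.1058]
tcp_rot: [-180.0, -0.1, 176.3]
wrist_force: [0.0, -0.1, 0.2]
opening: 0.0215
grasp_force: 39.2
time: 18.1
ee_pos: [0.6326, -0.1441, 0.1056]
tcp_rot: [180.0, -0.1, 175.7]
wrist_force: [0.7, -0.2, -1.6]
opening: 0.0212
grasp_force: 39.3
time: 18.43
ee_pos: [0.6305, -0.1416, 0.0653]
tcp_rot: [180.0, -0.2, 175.9]
wrist_force: [-0.0, -0.2, -0.2]
opening: 0.0213
grasp_force: 39.3
t 18.4333 q [-13.  18.   7.  79.  -0.  -9.] yaw rad -0.002 slide after [-2.8 -0.9 51.3]
```

```bash
python3 -m handwheel '{"gripper":[-1,-1,-1,-1,-1,-1,-1],"slide":[[0,0,20],[0,0,15],[0,0,8],[0,0,4],[0,0,1.5],[0,0,0],[0,0,0]],"yaw":[0,0,0,0,0,0,0]}' 40
python3 -m handwheel '{"gripper":[-1,-1,-1],"slide":[[0,0,1],[0,0,1],[0,0,0]],"yaw":[0,0,0]}' 40
```

```text
time: 19.02
ee_pos: [0.6325, -0.142, 0.0202]
tcp_rot: [-180.0, 0.1, 176.0]
wrist_force: [0.2, -0.6, -1.1]
opening: 0.0213
grasp_force: 39.3
time: 19.27
ee_pos: [0.6321, -0.142, 0.0171]
tcp_rot: [-180.0, 0.0, 176.0]
wrist_force: [0.3, -0.6, -0.2]
opening: 0.0214
grasp_force: 39.3
```

```bash
python3 -m handwheel '{"gripper":[-1,-1,-1,-1],"slide":[[0,0,2],[0,0,1.5],[0,0,0],[0,0,0]],"yaw":[0,0,0,0]}' 40
python3 -m handwheel '{"gripper":[-1,-1,-1],"slide":[[0,0,0.7],[0,0,0],[0,0,0]],"yaw":[0,0,0]}' 40
```

```text
time: 19.6
ee_pos: [0.6318, -0.142, 0.0132]
tcp_rot: [180.0, -0.0, 176.0]
wrist_force: [-0.3, 0.2, -0.3]
opening: 0.0212
grasp_force: 39.4
time: 19.85
ee_pos: [0.632, -0.142, 0.013]
tcp_rot: [-180.0, 0.0, 176.0]
wrist_force: [-2.4, -0.6, 3.6]
opening: 0.0215
grasp_force: 39.6
```

```bash
python3 -m handwheel '{"gripper":[-0.2,-0.1,0,0.1,0.1,0.1],"slide":[[0,0,0],[0,0,0],[0,0,0],[0,0,0],[0,0,0],[0,0,0]],"yaw":[0,0,0,0,0,0]}' 40
python3 -m handwheel '{"gripper":[0.1,0.1,0.1,0.1,0.1,0.4,0.4,0.4],"slide":[[0,0,-8],[0,0,-20],[0,0,-25],[0,0,-25],[0,0,-20],[0,0,0],[0,0,0],[0,0,0]],"yaw":[0,0,0,0,0,-0.09,-0.09,0]}' 40
python3 need.py 411.5 -178 110 97
```

```text
time: 20.35
ee_pos: [0.6319, -0.1419, 0.0126]
tcp_rot: [180.0, -0.0, 176.0]
wrist_force: [-0.7, -0.9, -0.4]
opening: 0.0468
grasp_force: 0.0
time: 21.02
ee_pos: [0.6322, -0.142, 0.1119]
tcp_rot: [-180.0, 0.1, -173.5]
wrist_force: [0.4, 0.4, 0.5]
opening: 0.0599
grasp_force: 0.0
t 21.0167 q [-13.  18.  12.  84.   0. -19.] yaw rad -0.008 slide after [223.5  -8.8   1.6]
```

```bash
python3 -m handwheel '{"gripper":[0.4,0.4,0.4,0.4,0.4,0.4,0.4,0.4],"slide":[[17,-1,0],[28,-1,0],[36,-1,0],[36,-1,0],[36,-1,0],[36,-2,0],[34,-2,0],[0,0,0]],"yaw":[0,0,0,0,0,0,0,0]}' 40
python3 -m handwheel '{"gripper":[0.4,0.4],"slide":[[0,0,0],[0,0,0]],"yaw":[0,0]}' 40
python3 need.py 411.5 -178 8 97
python3 - <<'E'
from h import *
from workcell import camera
c=camera("side");p=proj(c,[[.4115,-.178,.03]])[0].astype(int)
cr=c["img"][max(0,p[1]-60):p[1]+50,p[0]-80:p[0]+60]
cv2.imwrite("pics/s6.png",cv2.resize(cr[:,:,::-1],None,fx=4,fy=4,interpolation=cv2.INTER_CUBIC))
E
```

```text
time: 21.68
ee_pos: [0.4067, -0.1756, 0.1111]
tcp_rot: [180.0, -0.1, -174.0]
wrist_force: [0.2, -0.8, 0.4]
opening: 0.0597
grasp_force: 0.0
time: 21.85
ee_pos: [0.4117, -0.1756, 0.1112]
tcp_rot: [-180.0, 0.1, -173.8]
wrist_force: [0.2, -0.2, -0.4]
opening: 0.0598
grasp_force: 0.0
t 21.85 q [-23. -10. -18.  82.   0. -29.] yaw rad -0.014 slide after [  0.6  -2.3 103.2]
```

View pics/s6.png

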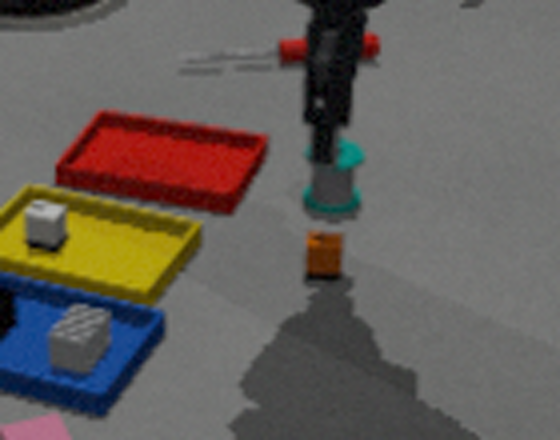

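The white relay stands in the yellow tray at crop (45,225). The orange relay at (325,257) is below the gripper, with the reel at (335,180) behind it and clear. Descending with a partly open grip.

```bash
python3 -m handwheel '{"gripper":[0.4,0.4,0.4,0.4,0.4,0.4,0.4],"slide":[[0,-1.5,25],[0,0,25],[0,0,25],[0,0,18],[0,0,10],[0,0,0],[0,0,0]],"yaw":[0,0,0,0,0,0,0]}' 40
python3 -m handwheel '{"gripper":[-1,-1,-1,-1,-1,-1,-1],"slide":[[0,0,0],[0,0,0],[0,0,0],[0,0,0],[0,0,0],[0,0,0],[0,0,0]],"yaw":[0,0,0,0,0,0,0]}' 40
python3 -m handwheel '{"gripper":[-1,-1,-1,-1,-1,-1,-1],"slide":[[0,0,-5],[0,0,-20],[0,0,-30],[0,0,-30],[0,0,-15],[0,0,0],[0,0,0]],"yaw":[0,0,0,0,0,0,0]}' 40
python3 need.py 567 -138 106 86
```

```text
time: 22.48
ee_pos: [0.4119, -0.1767, 0.0078]
tcp_rot: [180.0, -0.0, -173.7]
wrist_force: [0.7, 0.3, 0.4]
opening: 0.0598
grasp_force: 0.0
time: 23.07
ee_pos: [0.4122, -0.1772, 0.0089]
tcp_rot: [-179.9, 0.1, -173.7]
wrist_force: [0.1, 0.1, 6.5]
opening: 0.0213
grasp_force: 40.1
time: 23.65
ee_pos: [0.4118, -0.1771, 0.1084]
tcp_rot: [-180.0, 0.1, -173.7]
wrist_force: [-0.1, -0.3, -1.3]
opening: 0.0215
grasp_force: 39.2
t 23.65 q [-23. -10. -18.  82.  -0. -30.] yaw rad 0.18 slide after [-152.1   49.8    2.6]
```

```bash
python3 -m handwheel '{"gripper":[-1,-1,-1,-1,-1,-1,-1,-1],"slide":[[0,0,0],[0,0,0],[-16,5,0],[-28,9,0],[-32,11,0],[-32,11,0],[-28,9,0],[-16,5,0]],"yaw":[0.09,0.09,0,0,0,0,0,0]}' 40
python3 -m handwheel '{"gripper":[-1,-1,-1,-1,-1,-1,-1,-1],"slide":[[0,0,0],[0,0,25],[0,0,25],[0,0,20],[0,0,13],[0,0,6],[0,0,0],[0,0,0]],"yaw":[0,0,0,0,0,0,0,0]}' 40
python3 need.py 567 -138 14 86
```

```text
time: 24.32
ee_pos: [0.5682, -0.1364, 0.1053]
tcp_rot: [180.0, -0.1, 176.1]
wrist_force: [0.3, 0.1, -0.7]
opening: 0.0216
grasp_force: 39.2
time: 24.98
ee_pos: [0.5665, -0.1378, 0.0192]
tcp_rot: [-180.0, 0.0, 176.0]
wrist_force: [-0.3, -0.2, 0.8]
opening: 0.0215
grasp_force: 39.2
t 24.9833 q [-14.  11.  -7.  72.  -0. -10.] yaw rad -0.0 slide after [-0.5 -0.2  5.2]
```

```bash
python3 -m handwheel '{"gripper":[-1,-1,-1,-1,-1],"slide":[[0,0,2],[0,0,2],[0,0,1],[0,0,0],[0,0,0]],"yaw":[0,0,0,0,0]}' 40
python3 -m handwheel '{"gripper":[-1,-1,-1],"slide":[[0,0,0.7],[0,0,0],[0,0,0]],"yaw":[0,0,0]}' 40
```

```text
time: 25.4
ee_pos: [0.5667, -0.1377, 0.014]
tcp_rot: [-180.0, 0.0, 176.0]
wrist_force: [-0.1, 0.2, 0.1]
opening: 0.0212
grasp_force: 39.2
time: 25.65
ee_pos: [0.5667, -0.1377, 0.0139]
tcp_rot: [-180.0, 0.0, 176.0]
wrist_force: [-2.2, 0.9, 5.8]
opening: 0.0213
grasp_force: 40.0
```

```bash
python3 -m handwheel '{"gripper":[-0.2,-0.1,0,0.1,0.1,0.1],"slide":[[0,0,0],[0,0,0],[0,0,0],[0,0,0],[0,0,0],[0,0,0]],"yaw":[0,0,0,0,0,0]}' 40
python3 -m handwheel '{"gripper":[0.1,0.1,0.1,0.1,0.1,1,1,1],"slide":[[0,0,-8],[0,0,-20],[0,0,-30],[0,0,-30],[0,0,-30],[0,0,-20],[0,0,0],[0,0,0]],"yaw":[0,0,0,0,0,0.06,0.06,0]}' 40
python3 need.py 418 248.5 140 79.5
python3 - <<'E'
from h import *
from workcell import camera
c=camera("top");im=c["img"];np.savez("top1.npz",**c)
hsv=cv2.cvtColor(im,cv2.COLOR_RGB2HSV);H,S,V=[hsv[...,i].astype(int) for i in range(3)]
o=np.array([404,251.05]);a=np.radians(-10.2);u=np.array([np.cos(a),np.sin(a)])
p=proj(c,[[*(o+u*10.5)/1000,.045]])[0]
print(rect(c,(H>50)&(H<75)&(S>100),.05,p),o+u*10.5)
x,y=p.astype(int);cr=np.clip(im[y-35:y+25,x-40:x+40]*1.6,0,255).astype(np.uint8)
cv2.imwrite("pics/c2.png",cv2.resize(cr[:,:,::-1],None,fx=8,fy=8,interpolation=cv2.INTER_CUBIC));print(x,y)
E
```

```text
time: 26.15
ee_pos: [0.5665, -0.1376, 0.0129]
tcp_rot: [180.0, -0.0, 176.0]
wrist_force: [-0.6, 0.5, -0.6]
opening: 0.0468
grasp_force: 0.0
time: 26.82
ee_pos: [0.5673, -0.1378, 0.1533]
tcp_rot: [-180.0, 0.2, 169.0]
wrist_force: [-0.8, -0.2, -1.2]
opening: 0.081
grasp_force: 0.0
t 26.8167 q [-14.   9.   5.  87.  -0.  -3.] yaw rad -0.009 slide after [217.3 352.6  12.5]Traceback (most recent call last):
  File "<stdin>", line 7, in <module>
  File "h.py", line 14, in rect
    i=min(ok,key=lambda i:np.hypot(*(ce[i]-near)))
ValueError: min() iterable argument is empty
```

Run:
```python
from h import *
c=load("top1.npz");im=c["img"]
o=np.array([404,251.05]);a=np.radians(-10.2);u=np.array([np.cos(a),np.sin(a)])
p=proj(c,[[*(o+u*10.5)/1000,.045]])[0];x,y=p.astype(int);print(p)
cr=np.clip(im[y-35:y+35,x-40:x+50]*1.6,0,255).astype(np.uint8)
cv2.imwrite("pics/c2.png",cv2.resize(cr[:,:,::-1],None,fx=8,fy=8,interpolation=cv2.INTER_CUBIC))
```

```text
[163.08229252 219.25769311]
```

View pics/c2.png

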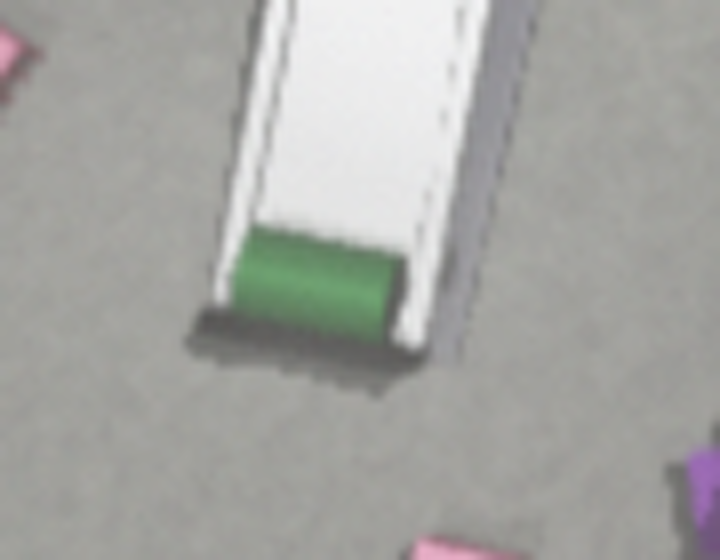

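The capacitor lies square against the stop, centred at crop (320,281). That matches the predicted centre of (414,249) mm. I grip 4 mm uphill of it so the pads miss the stop plate.

```bash
python3 -m handwheel '{"gripper":[1,1,1,1,1,1,1,1],"slide":[[10,16,0],[17,27,0],[20,33,0],[20,33,0],[20,33,0],[20,33,0],[20,33,0],[20,33,0]],"yaw":[0,0,0,0,0,0,0,0]}' 30
python3 -m handwheel '{"gripper":[1,1,1,1,1,1],"slide":[[20,33,0],[20,33,0],[18,29,0],[10,16,0],[0,0,0],[0,0,0]],"yaw":[0,0,0,0,0,0]}' 30
python3 need.py 418.3 248.5 43.5 79.5
```

```text
time: 27.53
ee_pos: [0.4662, 0.1281, 0.1502]
tcp_rot: [-180.0, -0.1, 169.2]
wrist_force: [0.5, 0.8, 0.8]
opening: 0.0853
grasp_force: 0.0
time: 28.03
ee_pos: [0.421, 0.2492, 0.1502]
tcp_rot: [-179.9, -0.1, 169.4]
wrist_force: [-0.5, -0.7, 0.3]
opening: 0.0855
grasp_force: 0.0
t 28.0333 q [31. -4. -8. 86. -0. 41.] yaw rad -0.002 slide after [  2.4  -1.  106.7]
```

```bash
python3 -m handwheel '{"gripper":[1,1,1,1,1,1,1,1],"slide":[[2,-1,25],[0,0,30],[0,0,25],[0,0,17],[0,0,8],[0,0,0],[0,0,0],[0,0,0]],"yaw":[0,0,0,0,0,0,0,0]}' 30
python3 need.py 418.3 248.5 43.5 79.5
```

```text
time: 28.7
ee_pos: [0.4205, 0.248, 0.0473]
tcp_rot: [179.9, 0.1, 169.1]
wrist_force: [-0.2, 1.1, 0.8]
opening: 0.0852
grasp_force: 0.0
t 28.7 q [ 31.  -3. -18.  75.  -0.  41.] yaw rad -0.007 slide after [2.3 0.1 3.8]
```

```bash
python3 -m handwheel '{"gripper":[1,1,-1,-1,-1,-1,-1,-1],"slide":[[1.5,0,3],[0,0,0],[0,0,0],[0,0,0],[0,0,0],[0,0,0],[0,0,0],[0,0,0]],"yaw":[0,0,0,0,0,0,0,0]}' 30
python3 -m handwheel '{"gripper":[-1,-1,-1],"slide":[[0,0,0],[0,0,0],[0,0,0]],"yaw":[0,0,0]}' 30
```

```text
time: 29.37
ee_pos: [0.4183, 0.2485, 0.0433]
tcp_rot: [180.0, 0.0, 169.1]
wrist_force: [-2.1, 1.2, 3.9]
opening: 0.0414
grasp_force: 30.4
time: 29.62
ee_pos: [0.4183, 0.2485, 0.0433]
tcp_rot: [180.0, 0.0, 169.1]
wrist_force: [-0.8, 1.3, 4.5]
opening: 0.0411
grasp_force: 30.6
```

```bash
python3 -m handwheel '{"gripper":[-1,-1,-1,-1,-1,-1,-1,-1],"slide":[[0,0,-4],[0,0,-12],[0,0,-22],[0,0,-26],[0,0,-22],[0,0,-14],[0,0,0],[0,0,0]],"yaw":[0,0,0,0,0,0,-0.09,-0.09]}' 40
python3 need.py 588 -291 140 90.5
```

```text
time: 30.28
ee_pos: [0.4188, 0.2485, 0.145]
tcp_rot: [179.9, 0.1, 179.7]
wrist_force: [0.2, 0.4, -1.5]
opening: 0.0408
grasp_force: 40.5
t 30.2833 q [31. -5. -9. 85. -0. 31.] yaw rad -0.015 slide after [-164.5 -541.     4.8]
```

```bash
python3 -m handwheel '{"gripper":[-1,-1,-1,-1,-1,-1,-1,-1],"slide":[[-5,-15,0],[-8,-26,0],[-10,-33,0],[-10,-33,0],[-10,-33,0],[-10,-33,0],[-10,-33,0],[-10,-33,0]],"yaw":[0,0,0,0,0,0,0,0]}' 40
python3 -m handwheel '{"gripper":[-1,-1,-1,-1,-1,-1,-1,-1],"slide":[[-10,-33,0],[-10,-33,0],[-10,-33,0],[-10,-33,0],[-10,-33,0],[-10,-33,0],[-10,-33,0],[-5,-15,0]],"yaw":[0,0,0,0,0,0,0,0]}' 40
python3 -m handwheel '{"gripper":[-1,-1],"slide":[[0,0,0],[0,0,0]],"yaw":[0,0]}' 40
python3 need.py 588 -291 25 90.5
```

```text
time: 30.95
ee_pos: [0.489, 0.0068, 0.1439]
tcp_rot: [-180.0, 0.0, 179.4]
wrist_force: [0.7, 0.1, -0.0]
opening: 0.0409
grasp_force: 40.5
time: 31.62
ee_pos: [0.5617, -0.2418, 0.1431]
tcp_rot: [-179.9, -0.0, 179.3]
wrist_force: [-0.1, -0.1, 0.6]
opening: 0.041
grasp_force: 40.6
time: 31.78
ee_pos: [0.5612, -0.2388, 0.143]
tcp_rot: [180.0, -0.0, 179.3]
wrist_force: [0.7, 0.2, -0.4]
opening: 0.041
grasp_force: 40.6
t 31.7833 q [-23.  12.   9.  86.   0. -22.] yaw rad -0.02 slide after [-26.4 -52.4 117.9]
```

```bash
python3 -m handwheel '{"gripper":[-1,-1,-1,-1,-1,-1,-1,-1],"slide":[[-13,-26,0],[-13,-26,0],[0,0,10],[0,0,20],[0,0,30],[0,0,30],[0,0,20],[0,0,7]],"yaw":[-0.02,0,0,0,0,0,0,0]}' 40
python3 -m handwheel '{"gripper":[-1,-1,-1,-1],"slide":[[0,0,3],[0,0,1],[0,0,0],[0,0,0]],"yaw":[0,0,0,0]}' 40
python3 need.py 588 -291 17 90.5
```

```text
time: 32.45
ee_pos: [0.5856, -0.2879, 0.0225]
tcp_rot: [179.9, -0.3, -179.3]
wrist_force: [-0.7, -0.4, -1.3]
opening: 0.0409
grasp_force: 40.6
time: 32.78
ee_pos: [0.5883, -0.2903, 0.0239]
tcp_rot: [-179.9, 0.1, -179.4]
wrist_force: [-0.0, -0.8, -0.2]
opening: 0.041
grasp_force: 40.6
t 32.7833 q [-26.  20.   5.  75.  -0. -27.] yaw rad 0.002 slide after [ 0.4 -0.7  6.9]
```

```bash
python3 -m handwheel '{"gripper":[-1,-1,-1,-1,-1],"slide":[[0,0,3],[0,0,2],[0,0,1],[0,0,0],[0,0,0]],"yaw":[0,0,0,0,0]}' 40
python3 -m handwheel '{"gripper":[-1,-1,-1],"slide":[[0,0,1],[0,0,0],[0,0,0]],"yaw":[0,0,0]}' 40
```

```text
time: 33.2
ee_pos: [0.5876, -0.2902, 0.0164]
tcp_rot: [-180.0, 0.0, -179.4]
wrist_force: [-0.5, 1.2, 2.9]
opening: 0.041
grasp_force: 40.9
time: 33.45
ee_pos: [0.5878, -0.2903, 0.0164]
tcp_rot: [-180.0, 0.1, -179.4]
wrist_force: [-3.5, 1.0, 9.8]
opening: 0.0404
grasp_force: 41.7
```

Contact with the tray floor, so I open gently, rise, then move away and inspect.

```bash
python3 -m handwheel '{"gripper":[0.05,0.1,0.2,0.3,0.35,0.35,0.35],"slide":[[0,0,0],[0,0,0],[0,0,0],[0,0,0],[0,0,0],[0,0,0],[0,0,0]],"yaw":[0,0,0,0,0,0,0]}' 40
python3 -m handwheel '{"gripper":[0.35,0.35,0.35,0.35,0.35,0.35,0.35,0.35],"slide":[[0,0,-4],[0,0,-12],[0,0,-25],[0,0,-35],[0,0,-35],[0,0,-35],[0,0,-30],[0,0,-20]],"yaw":[0,0,0,0,0,0,0,0]}' 40
python3 -m handwheel '{"gripper":[0.35,0.35,0.35,0.35,0.35,0.35,0.35,0.35],"slide":[[20,0,0],[30,0,0],[35,0,0],[35,0,0],[35,0,0],[30,0,0],[20,0,0],[0,0,0]],"yaw":[0,0,0,0,0,0,0,0]}' 40
python3 - <<'E'
from h import *
from workcell import camera
cs=[camera("top"),camera("side")]
out=[]
for c,h in zip(cs,(60,45)):
    p=proj(c,[[.588,-.15,.02]])[0].astype(int)
    cr=c["img"][max(0,p[1]-h):p[1]+h+10,max(0,p[0]-100):p[0]+100]
    out.append(cv2.resize(cr,(800,300),interpolation=cv2.INTER_CUBIC) if 0 else cv2.copyMakeBorder(cv2.resize(cr,None,fx=2.4,fy=2.4,interpolation=cv2.INTER_CUBIC),0,0,0,480-int(cr.shape[1]*2.4),cv2.BORDER_CONSTANT))
im=np.vstack(out);print(im.shape);cv2.imwrite("pics/f.png",im[:,:,::-1])
E
```

```text
time: 34.03
ee_pos: [0.5874, -0.2901, 0.0149]
tcp_rot: [180.0, -0.0, -179.4]
wrist_force: [0.2, -0.3, -0.3]
opening: 0.0582
grasp_force: 0.0
time: 34.7
ee_pos: [0.5878, -0.2903, 0.2163]
tcp_rot: [-179.9, 0.3, -179.4]
wrist_force: [0.8, -1.6, -0.1]
opening: 0.0577
grasp_force: 0.0
time: 35.37
ee_pos: [0.3796, -0.2922, 0.2132]
tcp_rot: [-179.9, 0.1, -179.5]
wrist_force: [-0.7, -0.1, 0.8]
opening: 0.0574
grasp_force: 0.0
(552, 480, 3)
```

View pics/f.png

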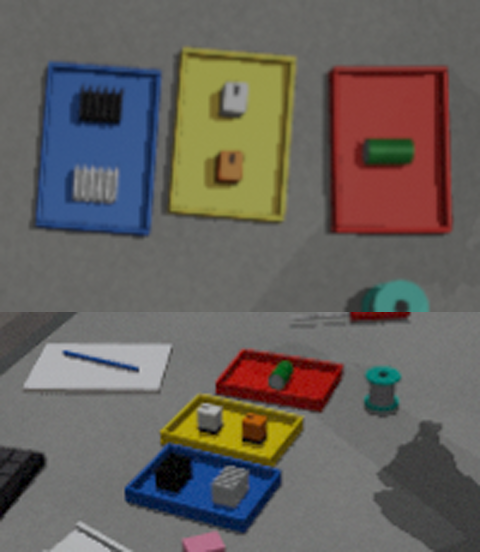

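The picture shows every part in its tray:
- **Blue:** black heat sink (100,105) and silver heat sink (97,184), both upright.
- **Yellow:** white relay (235,99) and orange relay (230,166), both upright.
- **Red:** capacitor (388,152), lying at the tray centre.

The teal reel is still standing at (383,390). Handing in.

```bash
python3 -m handwheel '{"gripper":[0.35,0.35,0.35],"slide":[[0,0,0],[0,0,0],[0,0,0]],"yaw":[0,0,0]}' >/dev/null; python3 -c "
from workcell import ticket;print(ticket.job_done())"
```

```text
the job is handed in; nothing more can be done
None
```

I handed the job in at about 36 s of the 125 s allowed: in the last pictures all five parts were in their trays, with the heat sinks and relays upright and the teal reel still standing, but the hand-in returned no verdict.

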